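# Slide the dive-light battery under the charger's hold-down spring and start the charge

### The arm

A 6-joint arm with a two-finger parallel gripper is mounted at the origin on the work surface. World frame = base frame: x ahead of the robot, y to its left, z up, the work surface at z = 0. Lengths are in m, angles in rad, forces in N, time in s.
With the tool pointing down it reaches from about 0.325 to 0.9 m from the base axis. Payload 6.1 kg.
Tool frame: the origin (TCP) lies midway between the tips of the shut fingers; the grasp point (between the pads) lies 19 mm behind it; z points along the fingers, y is the line along which they close (so a half turn about z gives the same grasp; the last joint's range is limited). The gripper opens to 85 mm and grips with 20 to 120 N. Pads are 22 mm wide; open, the fingers measure 114 mm over their backs; the gripper's body (76 mm by 85 mm) begins 54 mm behind the grasp point. The pads swing forward as they close: fully open they stand 13 mm farther back than shut.
Start: joints at [-1.463, 0.22, 1.526, -0, 1.395, -0.126], TCP at [0.145, -0.608, 0.231] pointing down, gripper open.
Joint ranges: [-2.98, 2.98], [-0.91, 2.08], [0.09, 2.57], [-1.24, 4.39], [0.2, 2.65], [-2.68, 2.68]. Speed limits (rad/s): [2.57, 2.57, 3.01, 3.14, 3.14, 3.14].

### API

Orientations are given as a unit quaternion [w, x, y, z].
In Python, from plant import reach, movel, goto_joints, set_gripper, pause, ik, observe, get_image, camera_info, PlanningError, job_done, recognise, silhouettes, landmark_of gives the robot as it stands. The module is installed in compiled form; this text tells all that it offers. Calls block until the motion is done:
- reach(position, orientation): joint-space move of the TCP to a pose.
- movel(position, ori=None, vel=0.15, f_stop=None): straight line of the TCP; ori=None keeps the orientation; vel is the mean speed in m/s. With f_stop (N) it stops when the force on the tool has changed by that much, and returns True; else False.
- goto_joints(angles): joint-space move.
- set_gripper(opening): finger opening in m; the grip force is fixed at half the most; returns when the fingers have stopped.
- pause(seconds).
- ik(position, orientation): joint angles nearest the present ones, or None.
- observe(): the state.
- get_image(name): name is "scene" or "top" or "wrist"; returns the picture (400x640x3 uint8, red, green, blue); there is no depth.
- camera_info(name): a dict with "fx", "fy", "cx", "cy" (pixels), "rvec" (rotation vector, rad) and "tvec" (3), from world to camera coordinates, as OpenCV has them; the wrist camera has in their place "hand_eye" (4x4, takes a point from camera to tool coordinates, whose origin is the TCP and whose axes are the flange's). Camera axes: x right, y down, z forward; pixel columns grow to the right and rows downward; lengths in m; the calibration is good to about 2 mm. A picture is of the moment at which its call begins: read the wrist's pose just before it. camera_info takes no time and is no camera call.
A pose or a line that the arm cannot do raises PlanningError and nothing moves.
- job_done(): hands the job in; it is judged then, once.
Trained networks look in the newest picture that a camera, given by its name, has taken for a name from the list of things; names that differ only in an ending like _2 or _b are one class to them, and where a whole thing is asked for, a point or a joint stands for the part that bears it (a point fixed in the world has none). Each returns a list of dicts, best first, with "p" (0 to 1); they miss things now and then, are a little off and sometimes report something else, mostly with a low value. They report only what shows in the picture. A call takes as long as a camera call. They do not tell look-alikes from the thing itself.
- recognise(camera, thing): "centre" ([x, y, z] in m, in world coordinates, good to about 4 mm: the middle of the surface that is visible of it).
- silhouettes(camera, thing): "pixels" (400x640 bool, what is visible of it).
- landmark_of(camera, thing): "centre" ([x, y, z] in m, in world coordinates, good to about 4 mm: a listed point, or the origin of a listed thing).
The state is a dict: "t": time; "qpos": joint angles; "dq": joint speeds; "effort": joint torques, N m; "position": TCP position; "orientation": TCP orientation; "wrist_force": force on the tool from outside, world axes, zero at the start; "wrist_torque": the same for the moment, N m; "finger_gap": finger opening in m; "finger_force": force on a finger pad.
Only numpy, scipy, OpenCV 4.12 (cv2) and the standard library are available. Lean on these libraries where they do the work, as an engineer would, in place of code of your own. Each camera call takes 0.05 s, during which the arm holds its last target. There are 200 camera calls.

### The job

Put the orange dive-light battery that is lying in the charger on charge, using only the fingertips: press the battery down hard onto its sprung plate and, keeping it pressed, slide it under the steel hold-down spring until it is fully home against the end block, then press the green start button all the way in and let go. Do not lift the battery, and leave the other things on the counter where they are.

Things in the scene. Friction and masses are not known exactly. Their poses are not given: they have to be found in the camera images.
- charger: Dark charger fixed to the counter, 220 x 86 mm, end block 40 mm tall. Origin: on the counter, on the centre line, below the centre of the fully home battery. +x: the way the battery slides in; z up. The bay is a channel open at -x and above; side rails' inner faces at y = +-31.5 mm, tops 30 mm high. End block's flat stop face at x = 48 mm, its far end at 110 mm.
- spring_nose (a point): Where the nose of the stainless leaf spring rests. Leaf: 34 mm wide, screwed on the end block (top 49 mm high), sloping back and down over the bay; lowest line 12 mm past the nose (charger x = 26 mm), 33.5 mm above the counter; upturned nose edge 36.5 to 39 mm high. It blocks a raised battery; one pushed down 5 mm or more passes under, lifts it 1.5 mm, drags, and is kept down (8 N).
- battery: Orange battery, 96 (x) x 60 (y) x 24 mm, 0.2 kg, slick shell. Origin: centre of its underside; +x to its contact end, as the charger's +x. It lies in the bay (1.5 mm play either side) short of the spring. Fully home: charger x = 0. Underside 18 mm above the counter as it lies, 11 mm when fully pressed or home; flat top then at 42 or 35 mm.
- battery_rib (a point): Middle of the rear face, at its foot, of the black thumb rib across the battery's flat top (battery x = 0, 24 mm above its underside). The rib is 4 mm high, 44 mm wide, 6 mm thick towards +x. On the flat top behind it (48 mm long to the rear edge) a finger presses down and, bearing forward on the rib, pushes the battery along.
- sprung_plate (a joint): Travel (m) of the sprung metal plate in the bay's floor that carries the battery: 0 = raised, 0.007 = battery pressed down onto the fixed runners either side of the plate. It pushes up with 5 N when raised and 8 N when down, and rises again when let go.
- start_button_top (a point): Centre of the top of the round green start button, 20 mm across, in a grey housing on top of the end block (charger x = 92 mm, on the centre line). It is pressed straight down.
- start_button (a joint): Travel (m) of the start button: 0 = out, 0.005 = fully in (5 N). It springs back when let go.
- dry_case: Bystander: round grey dry case with dark twist cap, standing, 96 mm across, 87 mm tall, origin at the centre of its foot. Leave it alone.
- whistle: Bystander: blue plastic whistle lying on the counter, about 50 x 20 x 20 mm, origin under its round chamber. Leave it alone.
- mask: Bystander: pink diving mask lying lens up, 96 x 166 x 60 mm, origin at the centre of its underside. Leave it alone.
- travel_cup: Bystander: stainless travel cup, standing, 80 mm across, 115 mm tall, origin at the centre of its foot. Leave it alone.
- dive_light: Bystander: yellow dive light standing on its head, 59 mm across, 152 mm tall, origin at the centre of its foot. Leave it alone.
Things that resemble listed ones, but are neither listed nor needed, are in the scene too. There is more than one size of the battery; the one meant has the size given above.

How it is judged:
By the outcome, as a careful person would: the job done as asked, in the order asked, and still so for the second after the job is handed in, with the robot touching nothing.
It also fails if it takes over 42 s, if anything falls off the work surface, if the arm or the gripper's body presses on something with over 40 N, if the wrist force passes 120 N, or if a joint passes its speed limit or range.

## Working session

There is one attempt and no reset: what is moved stays moved. The work goes in short steps, each a Python script; the robot and the scene stay as the last script left them, time stands still between calls to the robot, and variables do not carry over. Pictures are saved under pics/ and viewed, at most 10 in all, crops included, and the job is handed in when it is done.

```bash
mkdir -p pics; cat > h.py <<'E'
import numpy as np, cv2
from plant import *
def save(n,im): cv2.imwrite('pics/'+n,cv2.cvtColor(im,cv2.COLOR_RGB2BGR))
E
python3 - <<'E'
from h import *
a=get_image("scene");b=get_image("top")
save('s.png',a);save('t.png',b)
for c in("scene","top"):
  i=camera_info(c);R=cv2.Rodrigues(np.array(i["rvec"],float))[0];print(c,i,'pos',-R.T@np.array(i["tvec"]))
  for t in["charger","spring_nose","battery","battery_rib","start_button_top","dry_case","mask","whistle","travel_cup","dive_light"]:
    print(t,[(round(d["p"],2),np.round(d["centre"],3).tolist()) for d in landmark_of(c,t)])
print(observe())
E
```

```text
scene {'fx': 409.8640194372429, 'fy': 409.8640194372429, 'cx': 317.2281770248325, 'cy': 200.36015094117778, 'rvec': array([ 1.78259236,  1.35712774, -0.76806986]), 'tvec': array([-0.16805632, -0.21050247,  1.48563573])} pos [ 1.36784008 -0.17695186  0.61430391]
charger [(0.66, [0.545, 0.091, -0.005]), (0.29, [0.56, 0.094, 0.043])]
spring_nose [(0.77, [0.558, 0.096, 0.041]), (0.46, [0.589, -0.024, -0.003])]
battery [(0.97, [0.488, 0.076, 0.016]), (0.69, [0.378, -0.106, 0.001]), (0.51, [0.358, 0.061, 0.001])]
battery_rib [(0.91, [0.495, 0.074, 0.042]), (0.8, [0.379, -0.107, 0.028]), (0.79, [0.356, 0.066, 0.019])]
start_button_top [(0.49, [0.634, 0.108, 0.062])]
dry_case [(0.68, [0.464, 0.217, -0.001])]
mask [(0.93, [0.497, 0.439, -0.001])]
whistle [(0.67, [0.588, -0.024, -0.003])]
travel_cup [(0.59, [0.501, -0.389, -0.0])]
dive_light [(0.68, [0.704, -0.404, -0.001])]
top {'fx': 506.50935369217024, 'fy': 506.50935369217024, 'cx': 315.18225894235917, 'cy': 205.02156164278483, 'rvec': array([ 2.15668339, -2.15746943,  0.15400306]), 'tvec': array([0.00838671, 0.52346574, 1.30733693])} pos 
[... 601 characters left out ...]
y([-1.46310463e+00,  2.20401542e-01,  1.52654563e+00,  2.51805120e-05,
        1.39471392e+00, -1.26120476e-01]), 'dq': array([-9.88167822e-04,  3.55972847e-05,  2.29299079e-04,  3.67687663e-04,
        1.28349148e-04, -1.29722153e-03]), 'effort': array([ 1.32794186e-03, -4.96849322e+01, -3.89738524e+01, -4.56259909e-05,
        7.03146179e-04,  2.11535706e-05]), 'position': array([ 0.14479316, -0.60796285,  0.2312745 ]), 'orientation': array([-3.41004766e-05,  9.93174519e-01,  1.16637785e-01,  1.27102539e-05]), 'wrist_force': array([ 0.26329675, -0.11338473, -0.16934671]), 'wrist_torque': array([-0.00091113,  0.01134499,  0.01268861]), 'finger_force': 0.0, 'finger_gap': 0.08560382473201093}
```

View pics/s.png

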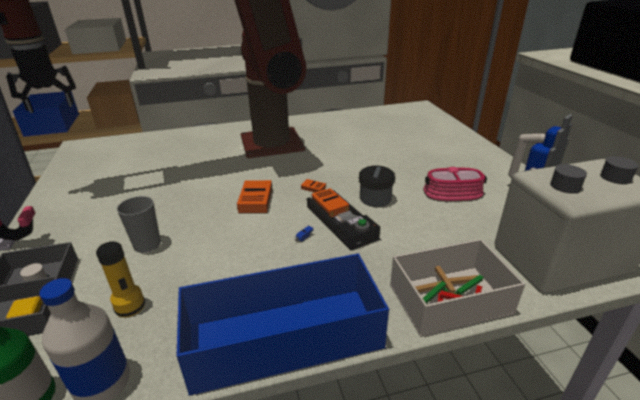

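View pics/t.png

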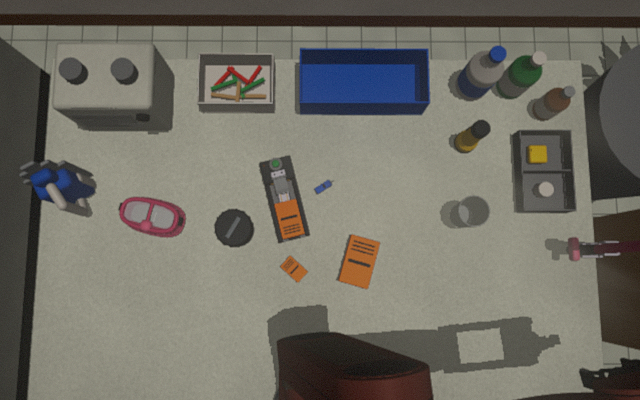

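The battery meant is at top px (287,220): it is the one in the charger, in front of the spring. The look-alikes lie loose on the counter: a small one at (293,268) and a large one at (360,261). The charger axis runs at about 14° yaw. Next I move above it for a close look that confirms this and refines the pose.

```bash
cat >> h.py <<'E'
from scipy.spatial.transform import Rotation as Ro
def quat(yaw): return [0,np.cos(yaw/2),np.sin(yaw/2),0]
def wcam():
    o=observe();i=camera_info("wrist");T=np.eye(4);q=o["orientation"]
    T[:3,:3]=Ro.from_quat([q[1],q[2],q[3],q[0]]).as_matrix();T[:3,3]=o["position"]
    return T@np.array(i["hand_eye"]),i
def px2w(u,v,z,X,i):
    d=X[:3,:3]@np.array([(u-i["cx"])/i["fx"],(v-i["cy"])/i["fy"],1]);return X[:3,3]+d*(z-X[2,3])/d[2]
def w2px(p,X,i):
    c=X[:3,:3].T@(np.array(p)-X[:3,3]);return [i["fx"]*c[0]/c[2]+i["cx"],i["fy"]*c[1]/c[2]+i["cy"]]
E
python3 - <<'E'
from h import *
print(observe()["t"])
reach([0.50,0.078,0.26],quat(0.244))
set_gripper(0)
X,i=wcam();im=get_image("wrist");np.savez('w1.npz',X=X,im=im)
print(X[:3,3],X[:3,2],observe()["t"],observe()["qpos"])
for t in["charger","spring_nose","battery","battery_rib","start_button_top"]:
    print(t,[(round(d["p"],2),np.round(d["centre"],4).tolist(),np.round(w2px(d["centre"],X,i))) for d in landmark_of("wrist",t)])
save('w1.png',im)
E
```

```text
1.1
[0.56429714 0.09480148 0.40144795] [-0.25516315 -0.06382765 -0.96478899] 4.6417 [-1.14880749e-03 -8.60638030e-02  1.79487313e+00  1.23801538e-05
  1.43277610e+00  1.32555454e+00]
charger [(0.58, [0.5448, 0.0911, 0.0022], array([319., 134.]))]
spring_nose []
battery [(0.71, [0.3757, -0.1119, 0.0011], array([425., 283.])), (0.63, [0.4908, 0.0786, 0.018], array([318., 179.]))]
battery_rib [(0.84, [0.4923, 0.0756, 0.0415], array([321., 182.])), (0.67, [0.3737, -0.1086, 0.0326], array([430., 295.]))]
start_button_top [(0.67, [0.6319, 0.1147, 0.0598], array([317.,  47.]))]
```

View pics/w1.png

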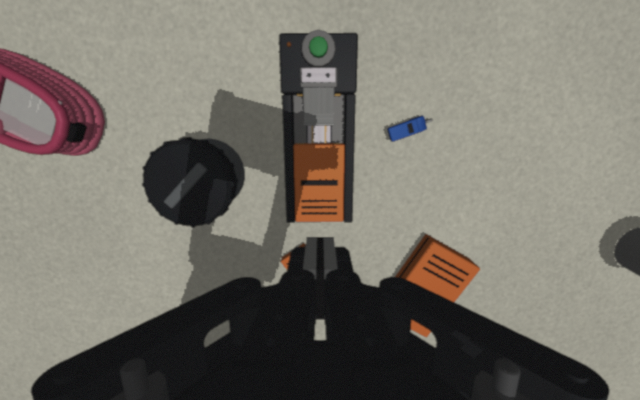

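The picture shows the target in the bay: battery at (319,182), rib line at (319,183), rear edge at v≈221, and button at (318,47). I'll check its size by pixels and look at an enlarged crop.

```bash
python3 - <<'E'
from h import *
d=np.load('w1.npz');X=d['X'];i=camera_info("wrist")
P=lambda u,v,z:px2w(u,v,z,X,i)
for n,a in dict(rearL=(293,221,.042),rearR=(345,221,.042),frontL=(294,143,.042),frontR=(344,143,.042),rib=(319,183,.044),button=(318,47,.062),farL=(280,33,.04),farR=(358,33,.04),stopL=(285,94,.04),stopR=(355,94,.04),railL=(286,221,.03),railR=(352,221,.03)).items(): print(n,np.round(P(*a),4))
o=d['im'][20:240,250:390];save('crop.png',cv2.resize(o,None,fx=2.7,fy=2.7,interpolation=cv2.INTER_CUBIC))
E
```

```text
rearL [0.4366 0.0972 0.042 ]
rearR [0.4522 0.0344 0.042 ]
frontL [0.5303 0.117  0.042 ]
frontR [0.5443 0.0606 0.042 ]
rib [0.4917 0.0775 0.044 ]
button [0.6317 0.1132 0.062 ]
farL [0.6395 0.1571 0.04  ]
farR [0.6596 0.0762 0.04  ]
stopL [0.5805 0.1388 0.04  ]
stopR [0.5995 0.0626 0.04  ]
railL [0.4302 0.1061 0.03  ]
railR [0.4506 0.0236 0.03  ]
```

View pics/crop.png

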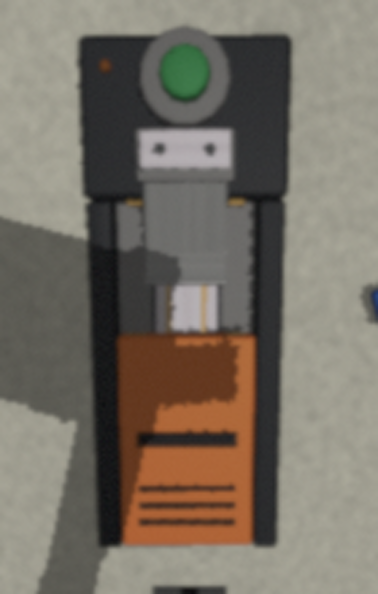

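The crop confirms it: an orange battery about 96 mm long and 60 mm wide, in the charger, short of the spring nose, and the button is clear. The charger origin comes out at about (0.544, 0.090) with yaw 0.243, and the rib at charger x of about -53 mm. Pressing now.

```bash
cat >> h.py <<'E'
YAW=0.243;C0=np.array([0.544,0.0903]);U=np.array([np.cos(YAW),np.sin(YAW)]);V=np.array([-U[1],U[0]])
def cw(x,z,y=0): return [*(C0+x*U+y*V),z]
def st(n):
    o=observe();p=o["position"];d=p[:2]-C0;f=o["wrist_force"]
    print(n,'t%.2f'%o["t"],'chg x %.4f y %.4f z %.4f'%(d@U,d@V,p[2]),'F along %.1f side %.1f z %.1f'%(f[:2]@U,f[:2]@V,f[2]))
    return o
E
python3 - <<'E'
from h import *
reach(cw(-0.071,0.075),quat(YAW));st('above')
print(movel(cw(-0.071,0.046),vel=0.06,f_stop=4));st('near')
print(movel(cw(-0.071,0.028),vel=0.03,f_stop=25));st('down');pause(.2);st('held')
E
```

```text
above t5.67 chg x -0.0696 y -0.0003 z 0.0764 F along 0.1 side -0.1 z 0.2
False
near t6.30 chg x -0.0712 y 0.0001 z 0.0457 F along 0.8 side 0.2 z -0.6
True
down t6.76 chg x -0.0693 y -0.0004 z 0.0353 F along -0.1 side -0.7 z 5.6
held t6.96 chg x -0.0693 y -0.0004 z 0.0353 F along 1.0 side 0.4 z 5.5
```

```bash
python3 - <<'E'
from h import *
for z in (0.0345,0.0335,0.0325,0.0315):
    movel(cw(-0.0693,z),vel=0.02);pause(.1);o=st(z)
    if o["wrist_force"][2]>16: break
E
```

```text
0.0345 t7.31 chg x -0.0685 y -0.0003 z 0.0351 F along -0.9 side 0.3 z 6.6
0.0335 t7.66 chg x -0.0679 y -0.0004 z 0.0350 F along -3.5 side -0.1 z 13.4
0.0325 t8.01 chg x -0.0671 y -0.0006 z 0.0350 F along -4.2 side 1.7 z 18.6
```

```bash
python3 - <<'E'
from h import *
movel(cw(-0.045,0.0325),vel=0.03);st('a')
for x in (-0.035,-0.028,-0.020):
    print(movel(cw(x,0.0325),vel=0.03,f_stop=30));st(x)
save('w2.png',get_image("wrist"))
E
```

```text
a t8.97 chg x -0.0426 y -0.0007 z 0.0350 F along -2.7 side 0.2 z 17.1
False
-0.035 t9.45 chg x -0.0340 y -0.0006 z 0.0350 F along -9.0 side 0.0 z 22.6
False
-0.028 t9.83 chg x -0.0271 y -0.0006 z 0.0350 F along -8.7 side -0.9 z 22.9
False
-0.02 t10.25 chg x -0.0190 y -0.0005 z 0.0350 F along -8.2 side 0.1 z 21.3
```

View pics/w2.png

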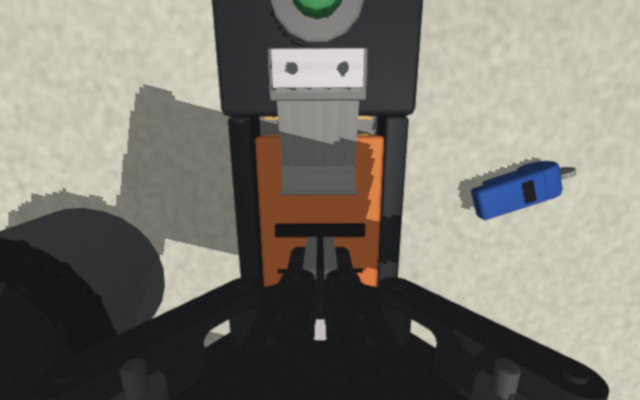

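The battery is under the leaf: its front edge is at v≈137 and the stop face at v≈116, so roughly 10 mm remains. The whistle at (515,190) has not moved. I'll keep pushing.

```bash
python3 - <<'E'
from h import *
for x in np.arange(-0.016,0.004,0.002):
    h=movel(cw(x,0.0325),vel=0.025,f_stop=35);o=st(round(x,4))
    if h or o["wrist_force"][:2]@U<-24: break
pause(.2);st('end')
save('w3.png',get_image("wrist")[:330,150:480])
E
```

```text
-0.016 t10.61 chg x -0.0151 y -0.0005 z 0.0350 F along -8.3 side -0.2 z 21.7
-0.014 t10.86 chg x -0.0131 y -0.0005 z 0.0350 F along -8.5 side 0.8 z 22.0
-0.012 t11.11 chg x -0.0111 y -0.0005 z 0.0350 F along -8.9 side 0.2 z 22.8
-0.01 t11.36 chg x -0.0100 y -0.0005 z 0.0350 F along -12.3 side 0.3 z 25.8
-0.008 t11.61 chg x -0.0099 y -0.0005 z 0.0349 F along -19.7 side -0.6 z 33.4
-0.006 t11.86 chg x -0.0098 y -0.0004 z 0.0349 F along -27.3 side -1.3 z 40.2
end t12.06 chg x -0.0097 y -0.0004 z 0.0349 F along -27.2 side -0.6 z 38.9
```

View pics/w3.png

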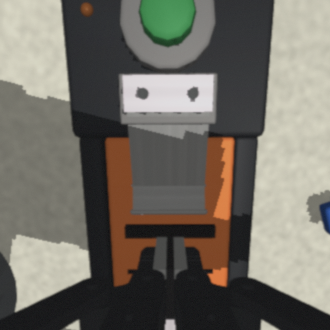

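The front end is now at the stop. The tip stalled at x = -10 mm (half a fingertip behind the rib) while the force rose steeply. I'll relieve the push, lift off, then press the button.

```bash
python3 - <<'E'
from h import *
movel(cw(-0.0115,0.0342),vel=0.02);st('relieved')
movel(cw(-0.0125,0.045),vel=0.03);st('off')
movel(cw(-0.0125,0.10),vel=0.12)
movel(cw(0.092,0.10),vel=0.12);st('over')
movel(cw(0.092,0.068),vel=0.08,f_stop=4);st('near')
z=observe()["position"][2]
while z>0.048:
    z-=0.001;movel(cw(0.092,z),vel=0.02);o=st(round(z,4))
    if o["wrist_force"][2]>14: break
pause(.3);st('held')
E
```

```text
relieved t12.55 chg x -0.0110 y -0.0003 z 0.0350 F along -2.7 side 0.2 z 11.0
off t13.06 chg x -0.0125 y 0.0000 z 0.0450 F along 1.0 side 0.3 z 0.8
over t14.69 chg x 0.0913 y 0.0001 z 0.0994 F along -0.8 side -0.1 z -0.8
near t15.24 chg x 0.0915 y 0.0001 z 0.0672 F along -0.4 side -0.0 z 0.2
0.0662 t15.49 chg x 0.0923 y -0.0001 z 0.0666 F along -0.4 side -0.2 z 1.1
0.0652 t15.74 chg x 0.0920 y -0.0000 z 0.0654 F along 0.4 side -0.1 z -0.0
0.0642 t15.99 chg x 0.0919 y 0.0000 z 0.0641 F along -0.7 side 1.4 z 0.6
0.0632 t16.24 chg x 0.0919 y 0.0001 z 0.0631 F along -0.4 side -0.6 z -0.1
0.0622 t16.49 chg x 0.0919 y 0.0000 z 0.0621 F along -0.5 side -0.7 z -1.0
0.0612 t16.74 chg x 0.0920 y 0.0000 z 0.0612 F along 0.7 side 0.4 z -0.4
0.0602 t16.99 chg x 0.0922 y -0.0000 z 0.0605 F along 0.7 side 0.5 z 1.7
0.0592 t17.24 chg x 0.0922 y -0.0000 z 0.0595 F along 0.3 side -0.3 z 2.4
0.0582 t17.49 chg x 0.0923 y -0.0000 z 0.0585 F along -0.8 side 0.0 z 2.5
0.0572 t17.74 chg x 0.0923 y -0.0000 z 0.0575 F along 0.9 side 0.3 z 3.6
0.0562 t17.99 chg x 0.0923 y -0.0000 z 0.0564 F along 1.2 side -0.4 z 4.6
0.0552 t18.24 chg x 0.0923 y -0.0000 z 0.0560 F along -1.9 side 0.6 z 7.7
0.0542 t18.49 chg x 0.0923 y -0.0000 z 0.0559 F along -3.2 side 0.9 z 12.4
0.0532 t18.74 chg x 0.0924 y -0.0001 z 0.0558 F along -6.5 side 0.2 z 18.4
held t19.04 chg x 0.0924 y -0.0001 z 0.0558 F along -6.2 side 1.1 z 18.9
```

The button bottomed after 5 mm of travel (61 to 56 mm, then stiff). I'll release, retreat and check.

```bash
python3 - <<'E'
from h import *
movel(cw(0.092,0.10),vel=0.08)
movel(cw(-0.06,0.26),vel=0.2)
X,i=wcam();im=get_image("wrist");st('up')
for t in["battery","battery_rib","start_button_top"]:
    for d in landmark_of("wrist",t): e=np.array(d["centre"]);print(t,round(d["p"],2),'chg x %.4f y %.4f z %.4f'%((e[:2]-C0)@U,(e[:2]-C0)@V,e[2]))
save('w4.png',cv2.resize(im[10:250,220:420],None,fx=2.4,fy=2.4,interpolation=cv2.INTER_CUBIC))
get_image("top")
for t in["whistle","dry_case"]: print(t,[np.round(d["centre"],3) for d in landmark_of("top",t)])
E
```

```text
up t21.07 chg x -0.0601 y 0.0001 z 0.2588 F along 0.1 side -0.1 z -0.3
battery 0.98 chg x -0.2131 y -0.1550 z -0.0016
battery 0.72 chg x 0.0032 y -0.0024 z 0.0113
battery 0.6 chg x -0.1854 y 0.0195 z 0.0006
battery_rib 0.95 chg x -0.2115 y -0.1513 z 0.0318
battery_rib 0.58 chg x 0.0029 y -0.0002 z 0.0340
start_button_top 0.53 chg x 0.0929 y 0.0012 z 0.0591
whistle [array([ 0.589, -0.024,  0.005])]
dry_case [array([0.464, 0.22 , 0.002])]
```

View pics/w4.png

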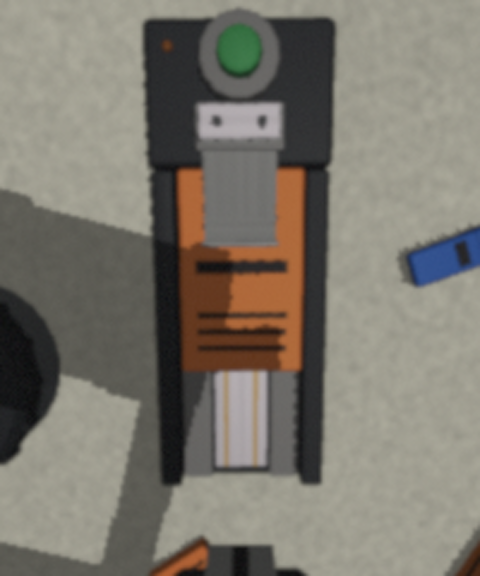

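The battery is flush with the end block at (240,168), held down under the leaf, and the button at (240,48) is back out. The whistle and dry case have not moved.

```bash
python3 -c "
from plant import *
print(job_done())"
```

```text
the job is handed in; nothing more can be done
None
```

The battery is fully home under the hold-down spring, the start button was pressed all the way in and released, and the job was handed in at about 21 s of the 42 s allowed.

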